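# Re-set the sugar station: saucepan, jug and mould change places

### The job

The three things on this sugar-work station stand in one another's places. Make it ready for casting: the saucepan centred on the ring of the small induction plate, the pouring jug in the middle of the scale's weighing plate and the silicone mould in the middle of the marble slab, all standing upright and let go; use the empty cork stand for anything that has to wait. Set each thing down gently, never letting it drop, and leave the paper cup, the glass jar and the steel ring where they are.

Things in the scene. Friction and masses are not known exactly. Their poses are not given: they have to be found in the camera images.
- pan_mid (a point): Small steel saucepan, loose, 0.32 kg: 100 mm across the rim, 60 mm high. Point on the body's axis, 30 mm above its base; z up. A straight flat handle runs out along -x, 18 mm wide (y), 14 mm tall, from 52 to 182 mm from the axis, its centre line 18 mm above this point; take it across the handle 70 to 90 mm from the axis. Starts on the scale, handle roughly towards the robot.
- jug_mid (a point): Small steel pouring jug, loose, 0.16 kg: upright cylinder 60 mm across, 80 mm high, open on top. Point on its axis, half-way up (40 mm above its base); z up. A thin loop handle stands out along +x to 58 mm from the axis, a small spout along -x to 40 mm, so take it across y. Starts on the marble slab.
- mould_mid (a point): Grey silicone casting mould, stiff, loose, about 0.18 kg: flat block 60 mm wide (along x), 130 mm long (along y), 25 mm high, with three round wells in its top in a row along y. This point is the block's centre (12.5 mm above its base); z is up. It starts on the induction plate.
- hob_zone (a point): Centre of the grey ring (144 mm across) on the flat glass top of a small black induction plate, which is fixed, 275 mm (x) by 205 mm (y); the glass is 50 mm above the table. This point lies on the glass, z up; the plate's own middle is 28 mm along -x.
- scale_plate (a point): Centre of the top face of the square steel weighing plate (145 mm a side) of a fixed bench scale; the face is 55 mm above the table, z up. The scale's grey body (215 by 155 mm) with the display reaches 142 mm along -x, below the plate.
- slab_top (a point): Centre of the top face of a fixed white marble slab 190 mm (x) by 165 mm (y), 20 mm high; z up.
- stand_top (a point): Centre of the top face of a fixed round cork pot stand, 150 mm across and 12 mm high, empty at the start: the free spot.
- papercup: Bystander: paper cup, 58 mm across the rim, 52 mm high, on the table near the robot. Origin at the centre of its underside, z up. Not to be moved.
- jar: Bystander: lidded glass jar, 58 mm across, 75 mm high, on the table near the robot. Origin at the centre of its underside, z up. Not to be moved.
- ring: Bystander: steel ring cutter, 60 mm across, 40 mm high, standing on the table near the robot. Origin at the centre of its underside, z up. Not to be moved.
Mind the look-alikes: they are no part of the job. There is more than one size of the part that bears mould_mid; the job needs the smaller.

How it is judged:
At the end, for the whole second after the job is handed in: Saucepan on the ring of the induction plate, jug on the scale's plate, mould wells up on the slab: each within 15 mm of the centre there, upright within 0.1 rad, at rest and let go; cup, jar and ring upright and within 30 mm of their starts (horizontal distance between pan_mid and hob_zone below 0.015 m and z of pan_mid in the frame of hob_zone between 0.026 and 0.034 m and angle between each of pan_mid, jug_mid, mould_mid's own z axis and vertical below 0.1 rad and linear speed of each of pan, jug, mould below 0.02 m/s and horizontal distance between jug_mid and scale_plate below 0.015 m and z of jug_mid in the frame of scale_plate between 0.036 and 0.044 m and horizontal distance between mould_mid and slab_top below 0.015 m and z of mould_mid in the frame of slab_top between 0.0085 and 0.0165 m and distance of each of papercup, jar, ring from where it was at the start of the episode below 0.03 m and angle between each of papercup, jar, ring's own z axis and vertical below 0.3 rad); the robot touches nothing.
It fails at once if the paper cup, the glass jar or the steel ring is knocked over or pushed more than 30 mm (distance of any of papercup, jar, ring from where it was at the start of the episode above 0.03 m or angle between any of papercup, jar, ring's own z axis and vertical above 0.3 rad).
It fails at once if the saucepan is dropped (falls out of the fingers faster than 0.6 m/s) (linear speed of pan above 0.6 m/s and contact force between the fingers and pan below 0.1 N).
It fails at once if the jug is dropped (falls out of the fingers faster than 0.6 m/s) (linear speed of jug above 0.6 m/s and contact force between the fingers and jug below 0.1 N).
It fails at once if the mould is dropped (falls out of the fingers faster than 0.6 m/s) (linear speed of mould above 0.6 m/s and contact force between the fingers and mould below 0.1 N).
It also fails if it takes over 125 s, if anything falls off the work surface, if the arm or the gripper's body presses on something with over 40 N, if the wrist force passes 120 N, or if a joint passes its speed limit or range.

### The arm

A 6-joint arm with a two-finger parallel gripper is mounted at the origin on the work surface. World frame = base frame: x ahead of the robot, y to its left, z up, the work surface at z = 0. Lengths are in m, angles in rad, forces in N, time in s.
With the tool pointing down it reaches from about 0.4 to 0.825 m from the base axis. Payload 7 kg.
Tool frame: the origin (TCP) lies at the very end of the fingers, on their centre line; the grasp point (between the pads) lies 19 mm behind it; z points along the fingers, y is the line along which they close (so a half turn about z gives the same grasp; the last joint's range is limited). The gripper opens to 88 mm and grips with 3 to 60 N. Pads are 19 mm wide; open, the fingers measure 130 mm over their backs; the gripper's body (78 mm by 193 mm) begins 47 mm behind the grasp point.
Start: joints at [-0.955, 0.359, 0.012, 0, -1.224, -0.288], TCP at [0.217, -0.639, 0.227] pointing down, gripper open.
Joint ranges: [-3.07, 3.07], [-1.43, 2.12], [-1.02, 1.25], [-3.03, 1.67], [-3.05, -0], [-3.03, 3.03]. Speed limits (rad/s): [2.39, 2.39, 3.01, 3.14, 3.14, 3.14].

### API

Orientations are given as [roll, pitch, yaw] about the fixed x, y, z axes, in that order (R = Rz(yaw) Ry(pitch) Rx(roll)).
In Python, from station import arm gives the robot as it stands. The module is installed in compiled form; this text tells all that it offers.
- The arm moves only by the shell command python3 -m crank 'ROWS' [FORCE]. ROWS is JSON, a list of rows, each an object of numbers: "dx", "dy", "dz": the shift along the world's x, y, z in m; "twist": the turn about the world's z in degrees; "grip": the opening, from -1 (shut) to 1 (fully open). A call has exactly 5 rows; each row is the pose to reach, as a shift and turn from the pose commanded when the call began; what a row does not reach only later rows make up. A row lasts 1/12 s, in which the tool goes at most 41.7 mm and 7.16 degrees, less where a joint would pass 70% of its speed; a pose out of reach is approached as far as the arm can. A call with a gripper value outside its range is refused whole. The fingers move at their own pace and stop on an object; FORCE is the grip in N (left out, the last holds). Time passes only in rows, so rows that repeat a pose let the fingers close, or fill a call up. It gives the time, the measured TCP pose, the force, the opening and the grip force at its end, in the units of the state.
- arm.get_state(): the state, without advancing time (a new reading comes with each control period).
- arm.grab_frame(name): name is "scene" or "top" or "wrist"; returns the picture (480x640x3 uint8, red, green, blue); there is no depth.
- arm.get_calibration(name): a dict with "fx", "fy", "cx", "cy" (pixels), "cam_to_world" (4x4, takes a point from camera to world coordinates); the wrist camera has in their place "tool_from_camera" (4x4, takes a point from camera to tool coordinates, whose origin is the TCP and whose axes are the flange's). Camera axes: x right, y down, z forward; pixel columns grow to the right and rows downward; lengths in m; the calibration is good to about 2 mm. A picture is of the moment at which its call begins: read the wrist's pose just before it. get_calibration takes no time and is no camera call.
- arm.job_done(): hands the job in; it is judged then, once.
The state is a dict: "t": time; "q": joint angles; "qd": joint speeds; "joint_efforts": joint torques, N m; "eef_pos": TCP position; "ee_rot": TCP orientation; "force": force on the tool from outside, world axes, zero at the start; "moment": the same for the moment, N m; "width": finger opening in m; "gripper_force": force on a finger pad.
Only numpy, scipy, OpenCV 4.12 (cv2) and the standard library are available. Lean on these libraries where they do the work, as an engineer would, in place of code of your own. Each camera call takes 0.05 s, during which the arm holds its last target. There are 200 camera calls.

## Working session

There is one attempt and no reset: what is moved stays moved. The work goes in short steps, Python scripts to look and compute and a shell command to move; the robot and the scene stay as the last step left them, time stands still between calls to the robot, and variables do not carry over. Pictures are saved under pics/ and viewed, at most 14 in all, crops included, and the job is handed in when it is done.

```bash
mkdir -p pics; cat > h.py <<'E'
import numpy as np, cv2
from station import arm
def ray(name,u,v):
    c=arm.get_calibration(name)
    T=np.array(c["cam_to_world"]) if "cam_to_world" in c else None
    if T is None:
        from scipy.spatial.transform import Rotation as R
        s=arm.get_state(); W=np.eye(4); W[:3,:3]=R.from_euler('xyz',s["ee_rot"]).as_matrix(); W[:3,3]=s["eef_pos"]
        T=W@np.array(c["tool_from_camera"])
    d=T[:3,:3]@np.array([(u-c["cx"])/c["fx"],(v-c["cy"])/c["fy"],1]); return T[:3,3],d
def pt(name,u,v,z):
    o,d=ray(name,u,v); return (o+d*(z-o[2])/d[2]).round(4)
def snap(name,f):
    i=cv2.cvtColor(arm.grab_frame(name),cv2.COLOR_RGB2BGR); cv2.imwrite(f"pics/{f}.png",i); return i
E
python3 - <<'E'
from h import *
s=arm.get_state(); print({k:np.round(s[k],3) for k in s})
snap("top","top0"); snap("scene","scene0")
E
```

```text
{'t': np.float64(0.0), 'q': array([-0.955,  0.359,  0.011, -0.   , -1.224, -0.288]), 'qd': array([-0.002, -0.   ,  0.001,  0.001,  0.001,  0.002]), 'joint_efforts': array([ 0.0000e+00, -5.8272e+01,  2.9305e+01,  6.9970e+00,  7.0000e-03,
       -0.0000e+00]), 'eef_pos': array([ 0.217, -0.639,  0.226]), 'ee_rot': array([ 3.14 , -0.   , -2.814]), 'force': array([ 0.256, -0.344,  0.673]), 'moment': array([0.007, 0.032, 0.015]), 'gripper_force': np.float64(0.0), 'width': np.float64(0.088)}
```

View pics/top0.png

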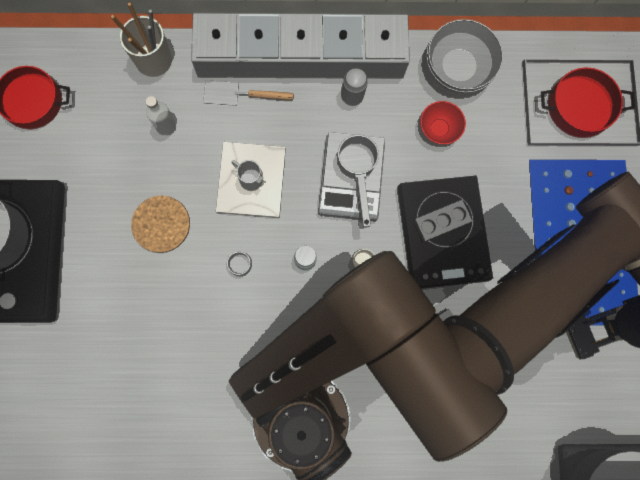

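View pics/scene0.png

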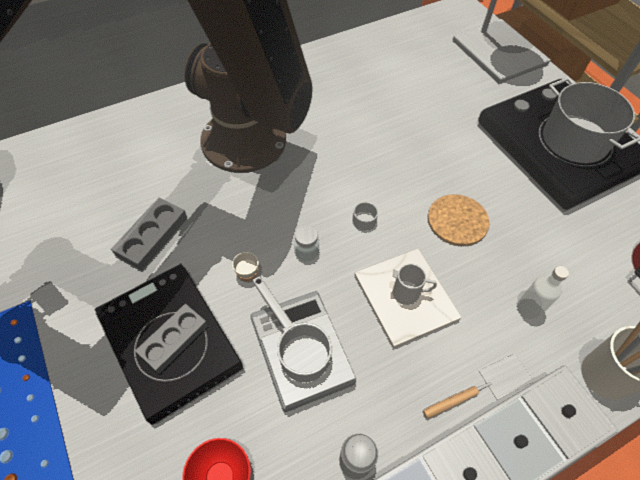

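Two mould candidates: the grey block on the induction plate (scene 170,338 / top 445,220), and a block on the table (scene 150,232; hidden under the arm in the top view). The one on the hob looks smaller and matches "starts on the induction plate". I'll confirm that in an enlarged crop.

```bash
python3 - <<'E'
from h import *
a=cv2.imread("pics/top0.png")[125:295,125:500]; b=cv2.imread("pics/scene0.png")[180:430,80:330]
cv2.imwrite("pics/c1.png",np.vstack([cv2.resize(a,(800,363),interpolation=2),cv2.copyMakeBorder(cv2.resize(b[:,:],(237,237),interpolation=2),0,0,0,563,0)]))
for n,u,v,z in [("mould",445,220,.075),("hobring",445,219,.05),("pan",357,155,.115),("slab",251,179,.02),("jug",249,174,.1),("stand",160,223,.012),("plate",352,160,.055),("ring",239,264,.04),("jar",305,257,.075),("cup",363,260,.05)]: print(n,pt("top",u,v,z))
for (p,q,z) in [((115,250),(150,200),.025),((143,268),(186,215),.025),((137,352),(186,308),.075),((160,368),(204,325),.075)]:
  print(np.linalg.norm(pt("scene",*p,z)-pt("scene",*q,z)))
E
```

```text
mould [ 0.489  -0.3594  0.075 ]
hobring [ 0.4969 -0.3656  0.05  ]
pan [ 0.6443 -0.1386  0.115 ]
slab [0.6098 0.1293 0.02  ]
jug [0.5999 0.1279 0.1   ]
stand [0.4948 0.3624 0.012 ]
plate [ 0.6505 -0.1314  0.055 ]
ring [0.384 0.155 0.04 ]
jar [ 0.3963 -0.0101  0.075 ]
cup [ 0.3922 -0.1553  0.05  ]
0.15442312003064826
0.16541961794176652
0.12351752912036414
0.11380070298552644
```

View pics/c1.png

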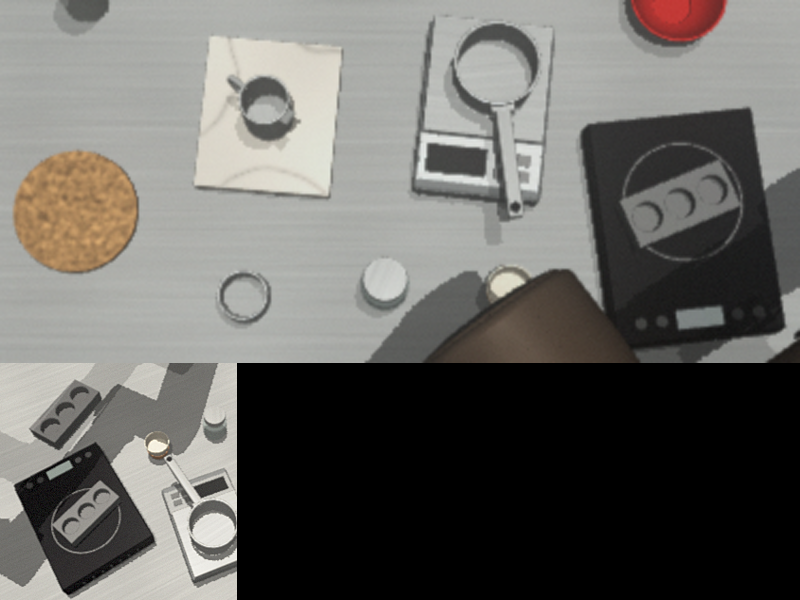

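The crop shows the hob block is about 120 mm long and the table block about 160 mm, so the hob block is the smaller mould, the one meant. The jug handle points up-left (crop 235,83) and its spout down-right (293,120). The pan handle runs from (496,62) to (515,205).

I'll start with the jug, which goes to the stand.

```bash

R='';python3 -m crank '[{"dx":0.015,"dy":0.03,"dz":0,"twist":2,"grip":1},{"dx":0.032,"dy":0.064,"dz":0,"twist":4,"grip":1},{"dx":0.05,"dy":0.1,"dz":0,"twist":6,"grip":1},{"dx":0.068,"dy":0.136,"dz":0,"twist":8,"grip":1},{"dx":0.086,"dy":0.172,"dz":0,"twist":10,"grip":1}]' 40
python3 -m crank '[{"dx":0.018,"dy":0.036,"dz":0.005,"twist":2,"grip":1},{"dx":0.036,"dy":0.072,"dz":0.01,"twist":4,"grip":1},{"dx":0.054,"dy":0.108,"dz":0.015,"twist":6,"grip":1},{"dx":0.072,"dy":0.144,"dz":0.02,"twist":8,"grip":1},{"dx":0.09,"dy":0.18,"dz":0.024,"twist":10,"grip":1}]'
python3 -m crank '[{"dx":0.018,"dy":0.036,"dz":0,"twist":2,"grip":1},{"dx":0.036,"dy":0.072,"dz":0,"twist":4,"grip":1},{"dx":0.054,"dy":0.108,"dz":0,"twist":6,"grip":1},{"dx":0.072,"dy":0.144,"dz":0,"twist":8,"grip":1},{"dx":0.09,"dy":0.18,"dz":0,"twist":10,"grip":1}]'
python3 -m crank '[{"dx":0.018,"dy":0.036,"dz":0,"twist":2,"grip":1},{"dx":0.036,"dy":0.072,"dz":0,"twist":4,"grip":1},{"dx":0.054,"dy":0.108,"dz":0,"twist":6,"grip":1},{"dx":0.07,"dy":0.14,"dz":0,"twist":8,"grip":1},{"dx":0.08,"dy":0.16,"dz":0,"twist":9,"grip":1}]'
python3 -m crank '[{"dx":0.01,"dy":0.02,"dz":0,"grip":1},{"dx":0.01,"dy":0.03,"dz":0,"grip":1},{"dx":0.01,"dy":0.035,"dz":0,"grip":1},{"dx":0.01,"dy":0.035,"dz":0,"grip":1},{"dx":0.01,"dy":0.035,"dz":0,"grip":1}]'
python3 - <<'E'
from h import *
s=arm.get_state(); print({k:np.round(s[k],3) for k in ("t","eef_pos","ee_rot","q")})
snap("wrist","w1")
E
```

```text
t: 0.52
eef_pos: [0.3034, -0.4653, 0.226]
ee_rot: [3.141, -0.0, -2.638]
force: [0.9, -0.2, -0.4]
width: 0.0879
gripper_force: 0.0
t: 0.93
eef_pos: [0.3936, -0.2852, 0.2509]
ee_rot: [-3.141, 0.0, -2.463]
force: [1.5, 0.2, -0.1]
width: 0.0877
gripper_force: 0.0
t: 1.35
eef_pos: [0.4835, -0.105, 0.2506]
ee_rot: [-3.142, 0.0, -2.288]
force: [1.0, -1.6, -0.0]
width: 0.0875
gripper_force: 0.0
t: 1.77
eef_pos: [0.5642, 0.056, 0.25]
ee_rot: [3.141, -0.0, -2.13]
force: [-0.2, -0.3, 0.2]
width: 0.0877
gripper_force: 0.0
{'t': np.float64(1.767), 'eef_pos': array([0.564, 0.056, 0.25 ]), 'ee_rot': array([ 3.141, -0.   , -2.13 ]), 'q': array([ 0.444,  0.167, -0.194, -0.   , -1.21 , -1.003])}invalid input at $[0]: expected keys dx, dy, dz, twist, grip
```

View pics/w1.png

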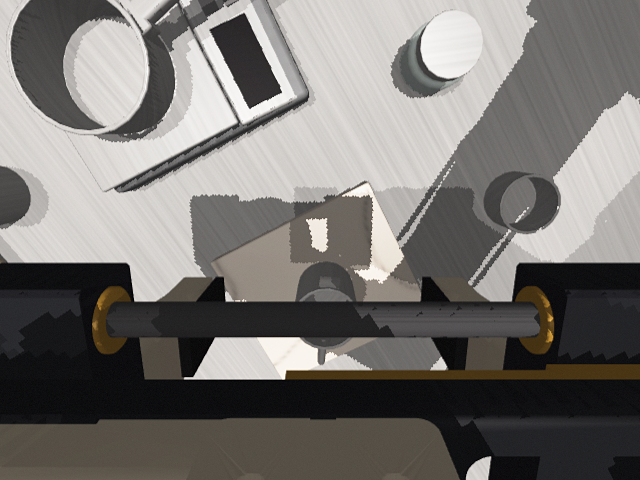

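The wrist view shows the jug between the fingers at about (326,290), partly behind the gripper bar. Its handle and spout lie along the image column, so the yaw is right. The small handle tip is at (322,357).

```bash
python3 - <<'E'
from h import *
print(pt("wrist",326,290,.1),pt("wrist",326,262,.1),pt("wrist",297,290,.1),pt("wrist",355,290,.1),pt("wrist",322,357,.08))
# slab corner visible (369,182)
print(pt("wrist",369,182,.02), pt("top",125+195/2.133,125+186/2.133,.02))
print(pt("top",125+266/2.133,125+103/2.133,.1),pt("top",125+235/2.133,125+83/2.133,.08))
E
python3 -m crank '[{"dx":0.012,"dy":0.024,"dz":0,"twist":0,"grip":1},{"dx":0.024,"dy":0.05,"dz":0,"twist":0,"grip":1},{"dx":0.032,"dy":0.066,"dz":0,"twist":0,"grip":1},{"dx":0.036,"dy":0.071,"dz":0,"twist":0,"grip":1},{"dx":0.036,"dy":0.071,"dz":0,"twist":0,"grip":1}]'
python3 - <<'E'
from h import *
i=snap("wrist","w2"); snap("top","top1"); snap("scene","scene1"); print(arm.get_state()["eef_pos"])
a=cv2.imread("pics/scene1.png")[220:370,330:480]; cv2.imwrite("pics/c2.png",np.hstack([cv2.resize(i[200:480,160:480],(400,350)),cv2.resize(a,(350,350))]))
E
```

```text
[0.5927 0.1081 0.1   ] [0.5792 0.0864 0.1   ] [0.6142 0.0948 0.1   ] [0.5712 0.1215 0.1   ] [0.6367 0.1722 0.08  ]
[0.5096 0.0587 0.02  ] [0.5214 0.217  0.02  ]
[0.6018 0.1262 0.1   ] [0.6319 0.1646 0.08  ]
t: 2.23
eef_pos: [0.5996, 0.1249, 0.2497]
ee_rot: [3.141, -0.001, -2.132]
force: [-0.2, -0.5, -0.6]
width: 0.0876
gripper_force: 0.0
[0.59880288 0.1230936  0.25043839]
```

View pics/c2.png

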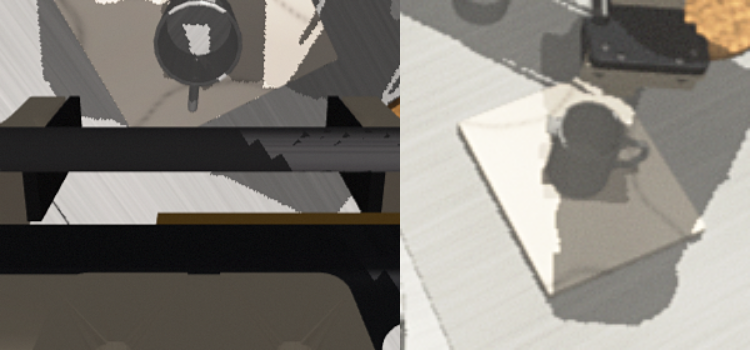

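The jug rim is now clear at crop (197,38), which is wrist pixel (318,230), with its handle straight below at crop (193,105). The yaw is right.

```bash
python3 - <<'E'
from h import *
print(arm.get_state()["eef_pos"],pt("wrist",317.6,230.5,.1),pt("wrist",160+155*.8,230.5,.1),pt("wrist",160+241*.8,230.5,.1))
E
```

```text
[0.59880288 0.1230936  0.25043839] [0.604  0.1244 0.1   ] [0.6278 0.1094 0.1   ] [0.5789 0.1402 0.1   ]
```

```bash

python3 -m crank '[{"dx":0.002,"dy":0.001,"dz":-0.02,"twist":0,"grip":1},{"dx":0.004,"dy":0.001,"dz":-0.05,"twist":0,"grip":1},{"dx":0.004,"dy":0.001,"dz":-0.08,"twist":0,"grip":1},{"dx":0.004,"dy":0.001,"dz":-0.11,"twist":0,"grip":1},{"dx":0.004,"dy":0.001,"dz":-0.13,"twist":0,"grip":1}]' 30
python3 -m crank '[{"dx":0,"dy":0,"dz":-0.02,"twist":0,"grip":1},{"dx":0,"dy":0,"dz":-0.04,"twist":0,"grip":1},{"dx":0,"dy":0,"dz":-0.055,"twist":0,"grip":1},{"dx":0,"dy":0,"dz":-0.064,"twist":0,"grip":1},{"dx":0,"dy":0,"dz":-0.064,"twist":0,"grip":1}]'
for k in 1 2 3; do python3 -m crank '[{"dx":0,"dy":0,"dz":0,"twist":0,"grip":-0.2},{"dx":0,"dy":0,"dz":0,"twist":0,"grip":-0.2},{"dx":0,"dy":0,"dz":0,"twist":0,"grip":-0.2},{"dx":0,"dy":0,"dz":0,"twist":0,"grip":-0.2},{"dx":0,"dy":0,"dz":0,"twist":0,"grip":-0.2}]'|tr '\n' ' '; echo; done
python3 -m crank '[{"dx":0,"dy":0,"dz":0.005,"twist":0,"grip":-0.2},{"dx":0,"dy":0,"dz":0.015,"twist":0,"grip":-0.2},{"dx":0,"dy":0,"dz":0.03,"twist":0,"grip":-0.2},{"dx":0,"dy":0,"dz":0.05,"twist":0,"grip":-0.2},{"dx":0,"dy":0,"dz":0.07,"twist":0,"grip":-0.2}]'
```

```text
t: 2.8
eef_pos: [0.6017, 0.1232, 0.1183]
ee_rot: [3.14, -0.002, -2.135]
force: [-0.1, -0.1, -0.4]
width: 0.0876
gripper_force: 0.0
t: 3.22
eef_pos: [0.602, 0.1236, 0.055]
ee_rot: [3.14, -0.003, -2.134]
force: [0.1, -0.5, -0.9]
width: 0.0872
gripper_force: 0.0
t: 3.63 eef_pos: [0.6038, 0.1252, 0.0575] ee_rot: [-3.141, 0.001, -2.133] force: [-0.9, 0.3, 4.5] width: 0.0609 gripper_force: 30.1 
t: 4.05 eef_pos: [0.6038, 0.1252, 0.0575] ee_rot: [-3.141, 0.001, -2.133] force: [-1.9, 0.8, 6.3] width: 0.0601 gripper_force: 30.0 
t: 4.47 eef_pos: [0.6037, 0.1251, 0.0575] ee_rot: [-3.141, 0.001, -2.133] force: [-1.2, 0.7, 6.5] width: 0.0602 gripper_force: 30.0 
t: 4.88
eef_pos: [0.6028, 0.1248, 0.1274]
ee_rot: [3.141, -0.001, -2.133]
force: [0.5, 0.5, -1.7]
width: 0.0602
gripper_force: 30.0
```

```bash

python3 -m crank '[{"dx":-0.008,"dy":0.018,"dz":0.005,"twist":0,"grip":-0.2},{"dx":-0.02,"dy":0.043,"dz":0.01,"twist":0,"grip":-0.2},{"dx":-0.033,"dy":0.073,"dz":0.01,"twist":0,"grip":-0.2},{"dx":-0.047,"dy":0.103,"dz":0.01,"twist":0,"grip":-0.2},{"dx":-0.061,"dy":0.133,"dz":0.01,"twist":0,"grip":-0.2}]'|tail -2
python3 -m crank '[{"dx":-0.014,"dy":0.03,"dz":0,"twist":0,"grip":-0.2},{"dx":-0.028,"dy":0.06,"dz":0,"twist":0,"grip":-0.2},{"dx":-0.04,"dy":0.085,"dz":0,"twist":0,"grip":-0.2},{"dx":-0.046,"dy":0.1,"dz":-0.01,"twist":0,"grip":-0.2},{"dx":-0.047,"dy":0.104,"dz":-0.03,"twist":0,"grip":-0.2}]'|tail -2
python3 -m crank '[{"dx":0,"dy":0,"dz":-0.02,"twist":0,"grip":-0.2},{"dx":0,"dy":0,"dz":-0.035,"twist":0,"grip":-0.2},{"dx":0,"dy":0,"dz":-0.044,"twist":0,"grip":-0.2},{"dx":0,"dy":0,"dz":-0.05,"twist":0,"grip":-0.2},{"dx":0,"dy":0,"dz":-0.052,"twist":0,"grip":-0.2}]'
python3 -m crank '[{"dx":0,"dy":0,"dz":-0.003,"twist":0,"grip":-0.2},{"dx":0,"dy":0,"dz":-0.005,"twist":0,"grip":-0.2},{"dx":0,"dy":0,"dz":-0.006,"twist":0,"grip":-0.2},{"dx":0,"dy":0,"dz":-0.006,"twist":0,"grip":-0.2},{"dx":0,"dy":0,"dz":-0.006,"twist":0,"grip":-0.2}]'
```

```text
width: 0.0603
gripper_force: 30.0
width: 0.0601
gripper_force: 30.0
t: 6.13
eef_pos: [0.4952, 0.3614, 0.0537]
ee_rot: [3.141, -0.001, -2.133]
force: [0.5, -0.0, -1.6]
width: 0.0602
gripper_force: 30.0
t: 6.55
eef_pos: [0.4957, 0.3622, 0.0495]
ee_rot: [-3.141, 0.001, -2.133]
force: [-1.1, -0.4, 2.5]
width: 0.06
gripper_force: 30.0
```

```bash

python3 -m crank '[{"dx":0,"dy":0,"dz":0,"twist":0,"grip":0.6},{"dx":0,"dy":0,"dz":0,"twist":0,"grip":1},{"dx":0,"dy":0,"dz":0,"twist":0,"grip":1},{"dx":0,"dy":0,"dz":0,"twist":0,"grip":1},{"dx":0,"dy":0,"dz":0,"twist":0,"grip":1}]'|tail -2
python3 -m crank '[{"dx":0,"dy":0,"dz":0.02,"twist":0,"grip":1},{"dx":0,"dy":0,"dz":0.055,"twist":0,"grip":1},{"dx":0,"dy":0,"dz":0.095,"twist":0,"grip":1},{"dx":0,"dy":0,"dz":0.135,"twist":0,"grip":1},{"dx":0,"dy":-0.01,"dz":0.17,"twist":0,"grip":1}]'|tail -2
python3 -m crank '[{"dx":0,"dy":-0.03,"dz":0.02,"twist":2,"grip":1},{"dx":0,"dy":-0.06,"dz":0.03,"twist":5,"grip":1},{"dx":0,"dy":-0.1,"dz":0.03,"twist":8,"grip":1},{"dx":0,"dy":-0.14,"dz":0.03,"twist":11,"grip":1},{"dx":0,"dy":-0.18,"dz":0.03,"twist":14,"grip":1}]'|tail -2
python3 -m crank '[{"dx":0,"dy":-0.04,"dz":0,"twist":3,"grip":1},{"dx":0,"dy":-0.08,"dz":0,"twist":6,"grip":1},{"dx":0,"dy":-0.12,"dz":0,"twist":9,"grip":1},{"dx":0,"dy":-0.16,"dz":0,"twist":12,"grip":1},{"dx":0,"dy":-0.2,"dz":0,"twist":15,"grip":1}]'|tail -2
python3 -m crank '[{"dx":0,"dy":-0.04,"dz":0,"twist":3,"grip":1},{"dx":0,"dy":-0.08,"dz":0,"twist":6,"grip":1},{"dx":0,"dy":-0.12,"dz":0,"twist":9,"grip":1},{"dx":0,"dy":-0.16,"dz":0,"twist":12,"grip":1},{"dx":0,"dy":-0.2,"dz":0,"twist":15,"grip":1}]'|tail -2
python3 -m crank '[{"dx":0,"dy":-0.04,"dz":0,"twist":3,"grip":1},{"dx":0,"dy":-0.075,"dz":0,"twist":6,"grip":1},{"dx":0,"dy":-0.1,"dz":0,"twist":7,"grip":1},{"dx":0,"dy":-0.12,"dz":0,"twist":7.4,"grip":1},{"dx":0,"dy":-0.13,"dz":0,"twist":7.4,"grip":1}]'|tail -2
python3 -m crank '[{"dx":0,"dy":0,"dz":0,"twist":0,"grip":1},{"dx":0,"dy":0,"dz":0,"twist":0,"grip":1},{"dx":0,"dy":0,"dz":0,"twist":0,"grip":1},{"dx":0,"dy":0,"dz":0,"twist":0,"grip":1},{"dx":0,"dy":0,"dz":0,"twist":0,"grip":1}]'
python3 - <<'E'
from h import *
snap("wrist","w3"); snap("top","top2")
E
```

```text
width: 0.0857
gripper_force: 0.0
width: 0.0878
gripper_force: 0.0
width: 0.0878
gripper_force: 0.0
width: 0.0877
gripper_force: 0.0
width: 0.0878
gripper_force: 0.0
width: 0.0878
gripper_force: 0.0
t: 9.47
eef_pos: [0.4956, -0.3571, 0.2489]
ee_rot: [-3.141, -0.0, -1.235]
force: [-0.2, 0.2, 0.5]
width: 0.0872
gripper_force: 0.0
```

View pics/w3.png

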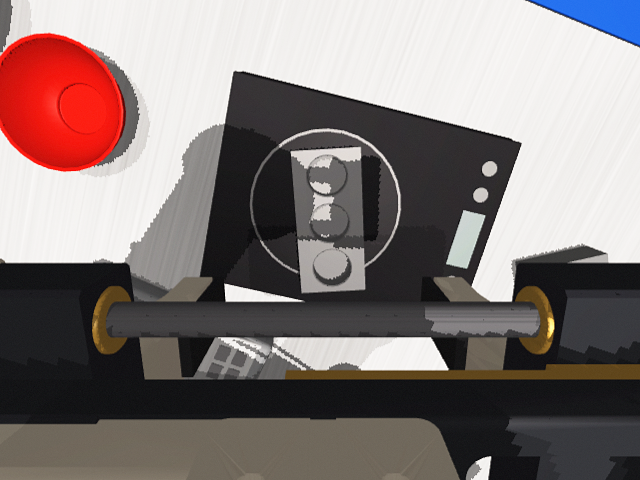

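View pics/top2.png

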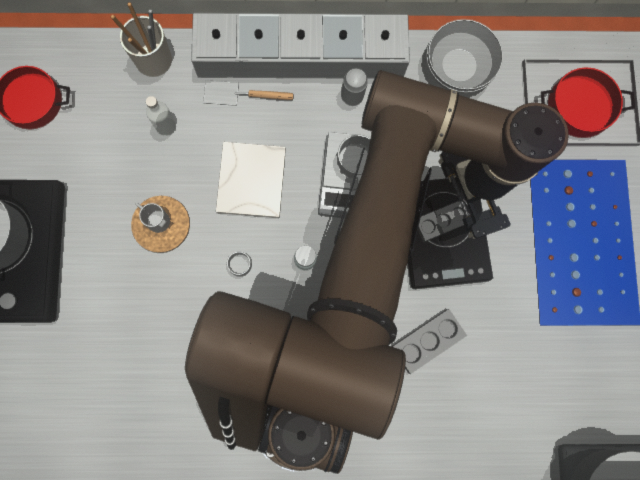

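The wrist picture shows the mould's corners at (291,151), (361,147), (366,290) and (302,294), wells up. The hob ring spans columns 251–400 from a top row of 129. The top picture shows the jug upright on the stand and the slab empty.

```bash
python3 - <<'E'
from h import *
P=[pt("wrist",u,v,.075) for u,v in [(291,151),(361,147),(366,290),(302,294)]]
print(np.mean(P,0),[np.linalg.norm(P[i]-P[i-1]).round(3) for i in range(4)])
for a,b in((0,3),(1,2)): d=P[b]-P[a]; print(np.degrees(np.arctan2(d[1],d[0])))
print("ring",pt("wrist",325.5,203.5,.05)); print("jug",pt("top",152.5,215,.092))
i=cv2.imread("pics/top2.png"); h=cv2.cvtColor(i,cv2.COLOR_BGR2HSV)
m=((h[...,1]<40)&(h[...,2]>205)).astype(np.uint8); m[:,:205]=0;m[:,295:]=0;m[:130]=0;m[225:]=0
m=cv2.morphologyEx(m,cv2.MORPH_OPEN,np.ones((5,5)));n,l,st,c=cv2.connectedComponentsWithStats(m);print(st)
k=1+np.argmax(st[1:,4]);r=cv2.minAreaRect(cv2.findContours((l==k).astype(np.uint8),0,2)[0][0]);print(r,pt("top",*r[0],.02))
print(arm.get_state()["eef_pos"])
E
```

```text
[ 0.487825 -0.356325  0.075   ] [np.float64(0.132), np.float64(0.06), np.float64(0.131), np.float64(0.06)]
112.60981893186406
112.80178778547854
ring [ 0.4965 -0.3688  0.05  ]
jug [0.4982 0.363  0.092 ]
[[     0      0    640    480 302839]
 [   216    142     69     74   4361]]
((250.21107482910156, 178.8227081298828), (63.28293228149414, 70.0400390625), 4.969740390777588) [0.6103 0.1313 0.02  ]
[ 0.49556297 -0.3573233   0.24889003]
```

```bash

python3 -m crank '[{"dx":-0.003,"dy":0.001,"dz":-0.02,"twist":2,"grip":1},{"dx":-0.008,"dy":0.001,"dz":-0.05,"twist":3.5,"grip":1},{"dx":-0.008,"dy":0.001,"dz":-0.085,"twist":3.5,"grip":1},{"dx":-0.008,"dy":0.001,"dz":-0.12,"twist":3.5,"grip":1},{"dx":-0.008,"dy":0.001,"dz":-0.145,"twist":3.5,"grip":1}]' 40
python3 -m crank '[{"dx":0,"dy":0,"dz":-0.015,"twist":0,"grip":1},{"dx":0,"dy":0,"dz":-0.03,"twist":0,"grip":1},{"dx":0,"dy":0,"dz":-0.042,"twist":0,"grip":1},{"dx":0,"dy":0,"dz":-0.048,"twist":0,"grip":1},{"dx":0,"dy":0,"dz":-0.05,"twist":0,"grip":1}]'
for k in 1 2 3; do python3 -m crank '[{"dx":0,"dy":0,"dz":0,"twist":0,"grip":-0.2},{"dx":0,"dy":0,"dz":0,"twist":0,"grip":-0.2},{"dx":0,"dy":0,"dz":0,"twist":0,"grip":-0.2},{"dx":0,"dy":0,"dz":0,"twist":0,"grip":-0.2},{"dx":0,"dy":0,"dz":0,"twist":0,"grip":-0.2}]'|tr '\n' ' '; echo; done
python3 -m crank '[{"dx":0,"dy":0,"dz":0.005,"twist":0,"grip":-0.2},{"dx":0,"dy":0,"dz":0.015,"twist":0,"grip":-0.2},{"dx":0,"dy":0,"dz":0.03,"twist":0,"grip":-0.2},{"dx":0,"dy":0,"dz":0.05,"twist":0,"grip":-0.2},{"dx":0,"dy":0,"dz":0.07,"twist":0,"grip":-0.2}]'
```

```text
t: 9.98
eef_pos: [0.4863, -0.3561, 0.1011]
ee_rot: [3.141, 0.002, -1.175]
force: [-0.4, -0.1, -0.1]
width: 0.0875
gripper_force: 0.0
t: 10.4
eef_pos: [0.4869, -0.3566, 0.0526]
ee_rot: [3.14, 0.001, -1.175]
force: [-0.6, 0.2, 0.9]
width: 0.0877
gripper_force: 0.0
t: 10.82 eef_pos: [0.4879, -0.3572, 0.0544] ee_rot: [-3.14, -0.001, -1.175] force: [0.7, -0.7, -0.4] width: 0.06 gripper_force: 7.7 
t: 11.23 eef_pos: [0.4879, -0.3572, 0.0543] ee_rot: [-3.141, -0.001, -1.175] force: [-0.6, 1.6, 6.2] width: 0.0599 gripper_force: 40.0 
t: 11.65 eef_pos: [0.4879, -0.3572, 0.0543] ee_rot: [-3.141, -0.001, -1.175] force: [0.1, 1.1, 6.6] width: 0.0598 gripper_force: 40.0 
t: 12.07
eef_pos: [0.4866, -0.3569, 0.1243]
ee_rot: [3.14, 0.001, -1.175]
force: [0.3, -0.7, -2.7]
width: 0.0598
gripper_force: 40.0
```

```bash

python3 -m crank '[{"dx":0.002,"dy":0.008,"dz":0.02,"twist":0,"grip":-0.2},{"dx":0.007,"dy":0.028,"dz":0.045,"twist":0,"grip":-0.2},{"dx":0.013,"dy":0.053,"dz":0.07,"twist":0,"grip":-0.2},{"dx":0.02,"dy":0.08,"dz":0.09,"twist":0,"grip":-0.2},{"dx":0.028,"dy":0.11,"dz":0.1,"twist":0,"grip":-0.2}]'|tail -2
python3 -m crank '[{"dx":0.008,"dy":0.033,"dz":0,"twist":0,"grip":-0.2},{"dx":0.017,"dy":0.068,"dz":0,"twist":0,"grip":-0.2},{"dx":0.026,"dy":0.103,"dz":0,"twist":0,"grip":-0.2},{"dx":0.035,"dy":0.138,"dz":0,"twist":0,"grip":-0.2},{"dx":0.044,"dy":0.173,"dz":0,"twist":0,"grip":-0.2}]'|tail -2
python3 -m crank '[{"dx":0.009,"dy":0.035,"dz":0,"twist":0,"grip":-0.2},{"dx":0.018,"dy":0.07,"dz":0,"twist":0,"grip":-0.2},{"dx":0.027,"dy":0.105,"dz":0,"twist":0,"grip":-0.2},{"dx":0.034,"dy":0.135,"dz":0,"twist":0,"grip":-0.2},{"dx":0.04,"dy":0.16,"dz":0,"twist":0,"grip":-0.2}]'|tail -2
python3 -m crank '[{"dx":0.005,"dy":0.02,"dz":-0.01,"twist":0,"grip":-0.2},{"dx":0.009,"dy":0.035,"dz":-0.03,"twist":0,"grip":-0.2},{"dx":0.01,"dy":0.043,"dz":-0.055,"twist":0,"grip":-0.2},{"dx":0.01,"dy":0.043,"dz":-0.085,"twist":0,"grip":-0.2},{"dx":0.01,"dy":0.043,"dz":-0.11,"twist":0,"grip":-0.2}]'|tail -2
python3 -m crank '[{"dx":0,"dy":0,"dz":-0.025,"twist":0,"grip":-0.2},{"dx":0,"dy":0,"dz":-0.045,"twist":0,"grip":-0.2},{"dx":0,"dy":0,"dz":-0.06,"twist":0,"grip":-0.2},{"dx":0,"dy":0,"dz":-0.07,"twist":0,"grip":-0.2},{"dx":0,"dy":0,"dz":-0.07,"twist":0,"grip":-0.2}]'
```

```text
width: 0.0598
gripper_force: 40.0
width: 0.0599
gripper_force: 40.0
width: 0.0597
gripper_force: 40.0
width: 0.0594
gripper_force: 40.0
t: 14.15
eef_pos: [0.6078, 0.1282, 0.0415]
ee_rot: [3.137, -0.0, -1.175]
force: [-0.8, 0.2, -2.3]
width: 0.0593
gripper_force: 40.0
```

```bash

python3 -m crank '[{"dx":0.001,"dy":0,"dz":-0.006,"twist":0,"grip":-0.2},{"dx":0.001,"dy":0,"dz":-0.011,"twist":0,"grip":-0.2},{"dx":0.001,"dy":0,"dz":-0.015,"twist":0,"grip":-0.2},{"dx":0.001,"dy":0,"dz":-0.018,"twist":0,"grip":-0.2},{"dx":0.001,"dy":0,"dz":-0.02,"twist":0,"grip":-0.2}]'
python3 -m crank '[{"dx":0,"dy":0,"dz":0,"twist":0,"grip":-0.2},{"dx":0,"dy":0,"dz":0,"twist":0,"grip":-0.2},{"dx":0,"dy":0,"dz":0,"twist":0,"grip":-0.2},{"dx":0,"dy":0,"dz":0,"twist":0,"grip":-0.2},{"dx":0,"dy":0,"dz":0,"twist":0,"grip":-0.2}]'
```

```text
t: 14.57
eef_pos: [0.6104, 0.129, 0.0243]
ee_rot: [-3.141, -0.0, -1.175]
force: [-10.6, -0.4, 22.9]
width: 0.0598
gripper_force: 40.0
t: 14.98
eef_pos: [0.6105, 0.129, 0.0243]
ee_rot: [-3.141, -0.0, -1.175]
force: [-2.4, -0.0, 6.3]
width: 0.0597
gripper_force: 40.0
```

```bash

python3 -m crank '[{"dx":0,"dy":0,"dz":0,"twist":0,"grip":0.6},{"dx":0,"dy":0,"dz":0,"twist":0,"grip":1},{"dx":0,"dy":0,"dz":0,"twist":0,"grip":1},{"dx":0,"dy":0,"dz":0,"twist":0,"grip":1},{"dx":0,"dy":0,"dz":0,"twist":0,"grip":1}]'|tail -2
python3 -m crank '[{"dx":0,"dy":0,"dz":0.02,"twist":0,"grip":1},{"dx":0,"dy":0,"dz":0.055,"twist":0,"grip":1},{"dx":0,"dy":0,"dz":0.095,"twist":0,"grip":1},{"dx":0,"dy":0,"dz":0.135,"twist":0,"grip":1},{"dx":0,"dy":-0.01,"dz":0.17,"twist":4,"grip":1}]'|tail -2
python3 -m crank '[{"dx":-0.005,"dy":-0.02,"dz":0.02,"twist":6,"grip":1},{"dx":-0.01,"dy":-0.05,"dz":0.035,"twist":12,"grip":1},{"dx":-0.015,"dy":-0.08,"dz":0.045,"twist":18,"grip":1},{"dx":-0.02,"dy":-0.11,"dz":0.055,"twist":24,"grip":1},{"dx":-0.025,"dy":-0.14,"dz":0.055,"twist":30,"grip":1}]'|tail -2
python3 -m crank '[{"dx":-0.005,"dy":-0.03,"dz":0,"twist":7,"grip":1},{"dx":-0.01,"dy":-0.06,"dz":0,"twist":14,"grip":1},{"dx":-0.015,"dy":-0.09,"dz":0,"twist":21,"grip":1},{"dx":-0.02,"dy":-0.11,"dz":0,"twist":28,"grip":1},{"dx":-0.02,"dy":-0.12,"dz":0,"twist":34,"grip":1}]'|tail -2
python3 -m crank '[{"dx":0,"dy":-0.005,"dz":0,"twist":4,"grip":1},{"dx":0,"dy":-0.008,"dz":0,"twist":7,"grip":1},{"dx":0,"dy":-0.008,"dz":0,"twist":7,"grip":1},{"dx":0,"dy":-0.008,"dz":0,"twist":7,"grip":1},{"dx":0,"dy":-0.008,"dz":0,"twist":7,"grip":1}]'
python3 - <<'E'
from h import *
print(np.round(arm.get_calibration("wrist")["tool_from_camera"],3), np.round(arm.get_state()["q"],2))
snap("wrist","w4")
E
```

```text
width: 0.0855
gripper_force: 0.0
width: 0.0877
gripper_force: 0.0
width: 0.0875
gripper_force: 0.0
width: 0.0876
gripper_force: 0.0
t: 17.07
eef_pos: [0.5653, -0.1488, 0.2485]
ee_rot: [-3.142, 0.0, 0.132]
force: [0.8, -0.2, -0.1]
width: 0.0878
gripper_force: 0.0
[[ 0.001 -0.969 -0.248  0.066]
 [ 1.     0.001  0.    -0.   ]
 [ 0.    -0.248  0.969 -0.159]
 [ 0.     0.     0.     1.   ]] [ 0.08  0.2  -0.16 -0.   -1.21  1.63]
```

View pics/w4.png

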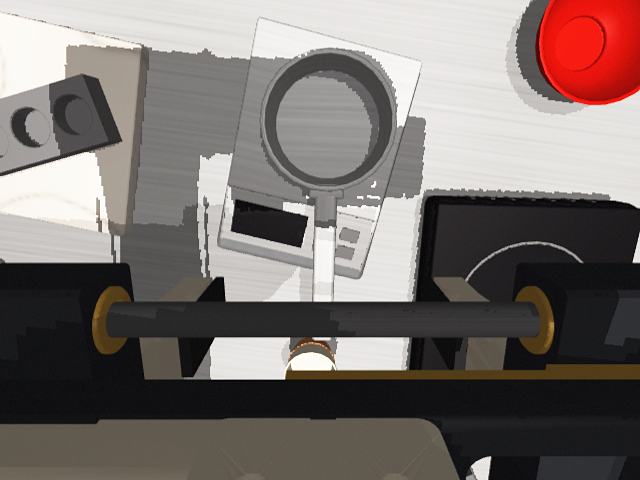

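The pan rim circle is centred near (328,120). The handle runs straight down from (325,205) to (324,295), between the fingers. The plate's far corners are at (258,16) and (421,62).

```bash
python3 - <<'E'
from h import *
c=pt("wrist",328.5,120.5,.115);a=pt("wrist",325,205,.11);b=pt("wrist",324,295,.11)
print(c,pt("wrist",261,120,.115),pt("wrist",396,120,.115),pt("wrist",328,48,.115),pt("wrist",328,193,.115)); print(a,b)
d=c-b; print(np.degrees(np.arctan2(d[1],d[0])),np.linalg.norm(d)); d=d/np.linalg.norm(d); print("grasp",c-.08*d)
p=pt("wrist",258,16,.055);q=pt("wrist",421,62,.055);print(p,q,np.linalg.norm(p-q)); e=(q-p);n=np.array([e[1],-e[0],0]); print("plate",(p+q)/2+n/2*np.sign(-n[0]))
print(arm.get_state()["eef_pos"])
E
```

```text
[ 0.6482 -0.1416  0.115 ] [ 0.6419 -0.0921  0.115 ] [ 0.6552 -0.191   0.115 ] [ 0.6966 -0.1345  0.115 ] [ 0.595  -0.1486  0.115 ]
[ 0.5847 -0.1477  0.11  ] [ 0.5087 -0.1572  0.11  ]
6.380759909661397 0.14045857040422985
grasp [ 0.56874597 -0.15048518  0.11215219]
[ 0.7265 -0.0721  0.055 ] [ 0.7099 -0.2142  0.055 ] 0.14306631329561828
plate [ 0.64715 -0.13485  0.055  ]
[ 0.56533533 -0.14872377  0.24853894]
```

```bash

python3 -m crank '[{"dx":0.002,"dy":-0.002,"dz":-0.02,"twist":0,"grip":1},{"dx":0.002,"dy":-0.002,"dz":-0.05,"twist":0,"grip":1},{"dx":0.002,"dy":-0.002,"dz":-0.08,"twist":0,"grip":1},{"dx":0.002,"dy":-0.002,"dz":-0.105,"twist":0,"grip":1},{"dx":0.002,"dy":-0.002,"dz":-0.125,"twist":0,"grip":1}]' 60 | head -2
python3 -m crank '[{"dx":0,"dy":0,"dz":-0.015,"twist":0,"grip":1},{"dx":0,"dy":0,"dz":-0.027,"twist":0,"grip":1},{"dx":0,"dy":0,"dz":-0.035,"twist":0,"grip":1},{"dx":0,"dy":0,"dz":-0.04,"twist":0,"grip":1},{"dx":0,"dy":0,"dz":-0.04,"twist":0,"grip":1}]'
for k in 1 2 3 4; do python3 -m crank '[{"dx":0,"dy":0,"dz":0,"twist":0,"grip":-0.9},{"dx":0,"dy":0,"dz":0,"twist":0,"grip":-0.9},{"dx":0,"dy":0,"dz":0,"twist":0,"grip":-0.9},{"dx":0,"dy":0,"dz":0,"twist":0,"grip":-0.9},{"dx":0,"dy":0,"dz":0,"twist":0,"grip":-0.9}]'|tr '\n' ' '; echo; done
python3 -m crank '[{"dx":0,"dy":0,"dz":0.003,"twist":0,"grip":-0.9},{"dx":0,"dy":0,"dz":0.008,"twist":0,"grip":-0.9},{"dx":0,"dy":0,"dz":0.015,"twist":0,"grip":-0.9},{"dx":0,"dy":0,"dz":0.025,"twist":0,"grip":-0.9},{"dx":0,"dy":0,"dz":0.035,"twist":0,"grip":-0.9}]'
python3 -m crank '[{"dx":0,"dy":0,"dz":0.01,"twist":0,"grip":-0.9},{"dx":0,"dy":0,"dz":0.025,"twist":0,"grip":-0.9},{"dx":0,"dy":0,"dz":0.04,"twist":0,"grip":-0.9},{"dx":0,"dy":0,"dz":0.055,"twist":0,"grip":-0.9},{"dx":0,"dy":0,"dz":0.065,"twist":0,"grip":-0.9}]'
python3 - <<'E'
from h import *
i=snap("scene","scene3"); cv2.imwrite("pics/c3.png",cv2.resize(i[200:440,60:480],(800,457)))
E
```

```text
t: 17.53
eef_pos: [0.5665, -0.1505, 0.1215]
t: 17.95
eef_pos: [0.567, -0.1508, 0.0828]
ee_rot: [-3.141, 0.001, 0.134]
force: [0.2, 0.0, -0.2]
width: 0.0876
gripper_force: 0.0
t: 18.37 eef_pos: [0.5676, -0.1511, 0.0841] ee_rot: [3.142, -0.001, 0.134] force: [-0.0, 0.5, -0.3] width: 0.06 gripper_force: 0.0 
t: 18.78 eef_pos: [0.5673, -0.1511, 0.0836] ee_rot: [3.142, -0.0, 0.134] force: [0.8, 0.0, -0.8] width: 0.0264 gripper_force: 0.0 
t: 19.2 eef_pos: [0.5673, -0.1511, 0.0835] ee_rot: [3.142, 0.0, 0.134] force: [-0.0, -0.0, 0.1] width: 0.0174 gripper_force: 59.8 
t: 19.62 eef_pos: [0.5673, -0.151, 0.0835] ee_rot: [-3.142, 0.0, 0.134] force: [0.0, -0.5, 0.1] width: 0.0173 gripper_force: 59.8 
t: 20.03
eef_pos: [0.5672, -0.1511, 0.1195]
ee_rot: [3.142, 0.0, 0.134]
force: [0.8, -0.2, -3.4]
width: 0.0172
gripper_force: 59.8
t: 20.45
eef_pos: [0.5679, -0.1511, 0.1862]
ee_rot: [3.141, -0.003, 0.134]
force: [0.1, -1.4, -2.5]
width: 0.0169
gripper_force: 59.8
```

View pics/c3.png

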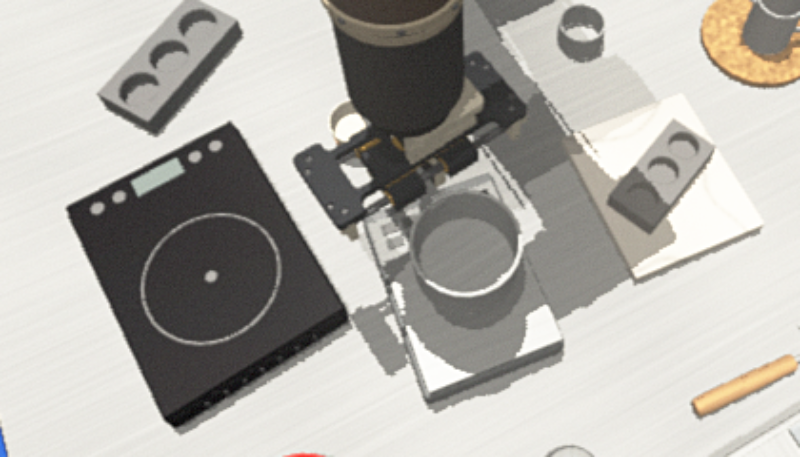

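The pan hangs level from the handle, and the hob ring's centre dot is at crop (211,276), which is scene (171,345). The mould lies flat in the middle of the slab.

```bash

python3 - <<'E'
from h import *
f=lambda u,v,z:pt("scene",60+u*.525,200+v*.525,z)
print("ring",f(211,276,.05)); print("mould",f(663,167,.045)); P=[f(*p,.02) for p in [(566,140),(682,96),(762,226),(638,279)]]; print("slab",np.mean(P,0))
E
python3 -m crank '[{"dx":-0.008,"dy":-0.012,"dz":0,"twist":0,"grip":-0.9},{"dx":-0.02,"dy":-0.03,"dz":0,"twist":0,"grip":-0.9},{"dx":-0.034,"dy":-0.052,"dz":0,"twist":0,"grip":-0.9},{"dx":-0.05,"dy":-0.076,"dz":0,"twist":0,"grip":-0.9},{"dx":-0.066,"dy":-0.1,"dz":0,"twist":0,"grip":-0.9}]'|tail -2
python3 -m crank '[{"dx":-0.016,"dy":-0.024,"dz":0,"twist":0,"grip":-0.9},{"dx":-0.032,"dy":-0.048,"dz":0,"twist":0,"grip":-0.9},{"dx":-0.048,"dy":-0.072,"dz":0,"twist":0,"grip":-0.9},{"dx":-0.062,"dy":-0.094,"dz":0,"twist":0,"grip":-0.9},{"dx":-0.072,"dy":-0.11,"dz":0,"twist":0,"grip":-0.9}]'|tail -2
python3 -m crank '[{"dx":-0.006,"dy":-0.009,"dz":0,"twist":0,"grip":-0.9},{"dx":-0.01,"dy":-0.014,"dz":0,"twist":0,"grip":-0.9},{"dx":-0.012,"dy":-0.016,"dz":0,"twist":0,"grip":-0.9},{"dx":-0.012,"dy":-0.016,"dz":0,"twist":0,"grip":-0.9},{"dx":-0.012,"dy":-0.016,"dz":0,"twist":0,"grip":-0.9}]'
python3 - <<'E'
from h import *
snap("wrist","w5")
E
```

```text
ring [ 0.4959 -0.3662  0.05  ]
mould [0.6081 0.1297 0.045 ]
slab [0.6147 0.1281 0.02  ]
width: 0.0177
gripper_force: 59.8
width: 0.0175
gripper_force: 59.8
t: 21.75
eef_pos: [0.4176, -0.3765, 0.1835]
ee_rot: [-3.141, -0.0, 0.135]
force: [0.2, 0.3, -4.0]
width: 0.0173
gripper_force: 59.8
```

View pics/w5.png

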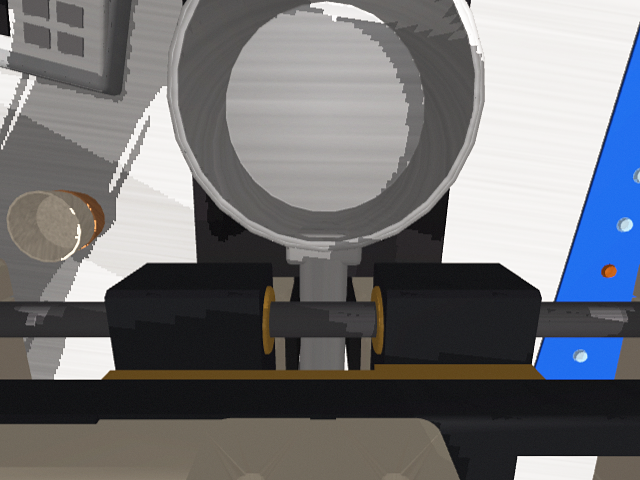

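The wrist view shows the pan rim centred on column 326 in line with the fingers, level, above the hob. Lowering it now.

```bash

python3 -m crank '[{"dx":0,"dy":0,"dz":-0.01,"twist":0,"grip":-0.9},{"dx":0,"dy":0,"dz":-0.03,"twist":0,"grip":-0.9},{"dx":0,"dy":0,"dz":-0.055,"twist":0,"grip":-0.9},{"dx":0,"dy":0,"dz":-0.075,"twist":0,"grip":-0.9},{"dx":0,"dy":0,"dz":-0.09,"twist":0,"grip":-0.9}]'
python3 -m crank '[{"dx":0,"dy":0,"dz":-0.004,"twist":0,"grip":-0.9},{"dx":0,"dy":0,"dz":-0.007,"twist":0,"grip":-0.9},{"dx":0,"dy":0,"dz":-0.009,"twist":0,"grip":-0.9},{"dx":0,"dy":0,"dz":-0.011,"twist":0,"grip":-0.9},{"dx":0,"dy":0,"dz":-0.012,"twist":0,"grip":-0.9}]'
python3 -m crank '[{"dx":0,"dy":0,"dz":-0.001,"twist":0,"grip":-0.9},{"dx":0,"dy":0,"dz":-0.002,"twist":0,"grip":-0.9},{"dx":0,"dy":0,"dz":-0.003,"twist":0,"grip":-0.9},{"dx":0,"dy":0,"dz":-0.003,"twist":0,"grip":-0.9},{"dx":0,"dy":0,"dz":-0.003,"twist":0,"grip":-0.9}]'
```

```text
t: 22.22
eef_pos: [0.4167, -0.3758, 0.091]
ee_rot: [-3.14, 0.002, 0.135]
force: [0.4, -0.7, -3.9]
width: 0.0175
gripper_force: 59.8
t: 22.63
eef_pos: [0.4179, -0.3772, 0.0822]
ee_rot: [3.141, -0.001, 0.134]
force: [0.5, -0.2, -4.0]
width: 0.0174
gripper_force: 59.8
t: 23.05
eef_pos: [0.4174, -0.3772, 0.0788]
ee_rot: [3.141, -0.0, 0.134]
force: [-0.1, -0.2, -2.5]
width: 0.0176
gripper_force: 59.8
```

```bash

python3 -m crank '[{"dx":0,"dy":0,"dz":-0.0005,"twist":0,"grip":-0.9},{"dx":0,"dy":0,"dz":-0.001,"twist":0,"grip":-0.9},{"dx":0,"dy":0,"dz":-0.001,"twist":0,"grip":-0.9},{"dx":0,"dy":0,"dz":-0.001,"twist":0,"grip":-0.9},{"dx":0,"dy":0,"dz":-0.001,"twist":0,"grip":-0.9}]'
for k in 1 2 3; do python3 -m crank '[{"dx":0,"dy":0,"dz":0,"twist":0,"grip":-0.5},{"dx":0,"dy":0,"dz":0,"twist":0,"grip":-0.3},{"dx":0,"dy":0,"dz":0,"twist":0,"grip":0.2},{"dx":0,"dy":0,"dz":0,"twist":0,"grip":0.6},{"dx":0,"dy":0,"dz":0,"twist":0,"grip":1}]'|tr '\n' ' '; echo; done
python3 -m crank '[{"dx":0,"dy":0,"dz":0.01,"twist":0,"grip":1},{"dx":0,"dy":0,"dz":0.035,"twist":0,"grip":1},{"dx":0,"dy":0,"dz":0.07,"twist":0,"grip":1},{"dx":0,"dy":0,"dz":0.105,"twist":0,"grip":1},{"dx":0,"dy":0,"dz":0.14,"twist":0,"grip":1}]'
```

```text
t: 23.47
eef_pos: [0.4173, -0.3773, 0.0784]
ee_rot: [3.141, -0.0, 0.134]
force: [-2.5, 1.5, 5.6]
width: 0.0175
gripper_force: 59.8
t: 23.88 eef_pos: [0.4175, -0.3771, 0.0776] ee_rot: [3.141, -0.0, 0.134] force: [0.1, 0.3, -0.2] width: 0.0434 gripper_force: 0.0 
t: 24.3 eef_pos: [0.4173, -0.377, 0.0775] ee_rot: [-3.142, 0.0, 0.134] force: [0.8, 0.2, 0.0] width: 0.0548 gripper_force: 0.0 
t: 24.72 eef_pos: [0.4173, -0.377, 0.0775] ee_rot: [-3.142, 0.0, 0.134] force: [-0.0, 0.2, -0.8] width: 0.061 gripper_force: 0.0 
t: 25.13
eef_pos: [0.4169, -0.377, 0.22]
ee_rot: [3.141, 0.0, 0.134]
force: [0.4, -0.6, -0.3]
width: 0.0871
gripper_force: 0.0
```

```bash

python3 -m crank '[{"dx":0.005,"dy":0.02,"dz":0.01,"twist":2,"grip":1},{"dx":0.01,"dy":0.05,"dz":0.02,"twist":4,"grip":1},{"dx":0.015,"dy":0.085,"dz":0.02,"twist":6,"grip":1},{"dx":0.02,"dy":0.12,"dz":0.02,"twist":8,"grip":1},{"dx":0.025,"dy":0.16,"dz":0.02,"twist":10,"grip":1}]'|tail -2
python3 -m crank '[{"dx":0.005,"dy":0.04,"dz":0,"twist":2,"grip":1},{"dx":0.01,"dy":0.08,"dz":0,"twist":4,"grip":1},{"dx":0.015,"dy":0.12,"dz":0,"twist":6,"grip":1},{"dx":0.02,"dy":0.16,"dz":0,"twist":9,"grip":1},{"dx":0.025,"dy":0.2,"dz":0,"twist":12,"grip":1}]'|tail -2
python3 -m crank '[{"dx":0.005,"dy":0.04,"dz":0,"twist":3,"grip":1},{"dx":0.01,"dy":0.08,"dz":0,"twist":6,"grip":1},{"dx":0.015,"dy":0.12,"dz":0,"twist":9,"grip":1},{"dx":0.02,"dy":0.16,"dz":0,"twist":12,"grip":1},{"dx":0.025,"dy":0.2,"dz":0,"twist":16,"grip":1}]'|tail -2
python3 -m crank '[{"dx":0.001,"dy":0.035,"dz":0,"twist":3,"grip":1},{"dx":0.002,"dy":0.07,"dz":0,"twist":6,"grip":1},{"dx":0.003,"dy":0.1,"dz":0,"twist":9,"grip":1},{"dx":0.003,"dy":0.125,"dz":0,"twist":11,"grip":1},{"dx":0.004,"dy":0.14,"dz":0,"twist":12,"grip":1}]'|tail -2
python3 -m crank '[{"dx":0,"dy":0.02,"dz":0,"twist":0,"grip":1},{"dx":0,"dy":0.035,"dz":0,"twist":0.2,"grip":1},{"dx":0,"dy":0.039,"dz":0,"twist":0.2,"grip":1},{"dx":0,"dy":0.039,"dz":0,"twist":0.2,"grip":1},{"dx":0,"dy":0.039,"dz":0,"twist":0.2,"grip":1}]'
python3 - <<'E'
from h import *
i=snap("wrist","w6"); t=snap("top","top4")
cv2.imwrite("pics/c4.png",np.hstack([cv2.resize(i,(320,240)),cv2.resize(t[125:305,205:505],(400,240),interpolation=2)]))
cv2.imwrite("pics/c5.png",np.vstack([cv2.resize(t[125:305,205:505],(600,360),interpolation=2),cv2.resize(i[140:260,170:470],(600,240))]))
E
```

```text
width: 0.0877
gripper_force: 0.0
width: 0.0875
gripper_force: 0.0
width: 0.0876
gripper_force: 0.0
width: 0.0877
gripper_force: 0.0
t: 27.22
eef_pos: [0.4963, 0.3615, 0.2376]
ee_rot: [-3.142, 0.0, 1.01]
force: [1.0, -0.4, 0.3]
width: 0.0873
gripper_force: 0.0
```

View pics/c5.png

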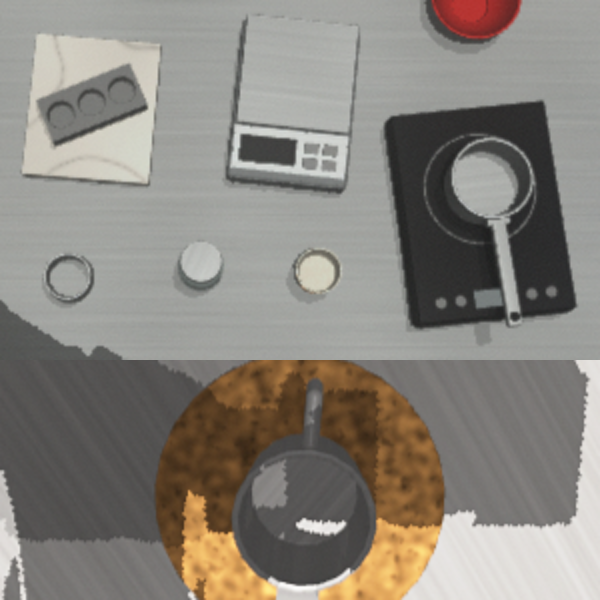

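The cup, jar and ring are untouched. The pan rim is at crop (493,178) with the hob ring centre at (481,188), and the mould's top is at (93,102) with the slab at (92,109). The jug is upright on the stand, its rim at wrist pixel (322,219). Next I'll check the residuals.

```bash
python3 - <<'E'
from h import *
f=lambda u,v,z:pt("top",205+u/2,125+v/2,z)
print("pan",f(493,178,.11),"ring",f(481,188,.05)); print("mould",f(92.75,101.75,.045),"slab",f(91.75,109.2,.02)); print("plate",f(297.5,75.2,.055))
print("jug",pt("wrist",322,219,.092),arm.get_state()["eef_pos"])
E
```

```text
pan [ 0.4965 -0.3675  0.11  ] ring [ 0.4969 -0.3669  0.05  ]
mould [0.611  0.1264 0.045 ] slab [0.6082 0.1296 0.02  ]
plate [ 0.6436 -0.1358  0.055 ]
jug [0.4993 0.3675 0.092 ] [0.49635402 0.36111786 0.23776633]
```

```bash

python3 -m crank '[{"dx":0.001,"dy":0.003,"dz":-0.02,"twist":0,"grip":1},{"dx":0.001,"dy":0.003,"dz":-0.05,"twist":0,"grip":1},{"dx":0.001,"dy":0.003,"dz":-0.08,"twist":0,"grip":1},{"dx":0.001,"dy":0.003,"dz":-0.11,"twist":0,"grip":1},{"dx":0.001,"dy":0.003,"dz":-0.13,"twist":0,"grip":1}]' 30 |head -2
python3 -m crank '[{"dx":0,"dy":0,"dz":-0.02,"twist":0,"grip":1},{"dx":0,"dy":0,"dz":-0.036,"twist":0,"grip":1},{"dx":0,"dy":0,"dz":-0.05,"twist":0,"grip":1},{"dx":0,"dy":0,"dz":-0.058,"twist":0,"grip":1},{"dx":0,"dy":0,"dz":-0.058,"twist":0,"grip":1}]'|head -2
for k in 1 2 3; do python3 -m crank '[{"dx":0,"dy":0,"dz":0,"twist":0,"grip":-0.2},{"dx":0,"dy":0,"dz":0,"twist":0,"grip":-0.2},{"dx":0,"dy":0,"dz":0,"twist":0,"grip":-0.2},{"dx":0,"dy":0,"dz":0,"twist":0,"grip":-0.2},{"dx":0,"dy":0,"dz":0,"twist":0,"grip":-0.2}]'|tr '\n' ' '; echo; done
python3 -m crank '[{"dx":0,"dy":0,"dz":0.005,"twist":0,"grip":-0.2},{"dx":0,"dy":0,"dz":0.015,"twist":0,"grip":-0.2},{"dx":0,"dy":0,"dz":0.035,"twist":0,"grip":-0.2},{"dx":0,"dy":0,"dz":0.06,"twist":0,"grip":-0.2},{"dx":0,"dy":0,"dz":0.09,"twist":0,"grip":-0.2}]'
```

```text
t: 27.73
eef_pos: [0.4965, 0.3631, 0.1052]
t: 28.15
eef_pos: [0.4967, 0.3635, 0.048]
t: 28.57 eef_pos: [0.4976, 0.3653, 0.0504] ee_rot: [3.141, -0.001, 1.01] force: [0.5, -0.3, 3.7] width: 0.0602 gripper_force: 30.1 
t: 28.98 eef_pos: [0.4976, 0.3653, 0.0504] ee_rot: [3.141, -0.001, 1.011] force: [-1.2, -0.7, 5.8] width: 0.0604 gripper_force: 30.0 
t: 29.4 eef_pos: [0.4976, 0.3653, 0.0504] ee_rot: [3.141, -0.001, 1.011] force: [-0.9, -1.2, 7.0] width: 0.0605 gripper_force: 30.0 
t: 29.82
eef_pos: [0.4964, 0.3641, 0.1396]
ee_rot: [-3.141, 0.003, 1.01]
force: [0.9, 0.0, -1.4]
width: 0.0601
gripper_force: 30.0
```

```bash

python3 -m crank '[{"dx":0.003,"dy":-0.01,"dz":0.015,"twist":0,"grip":-0.2},{"dx":0.009,"dy":-0.03,"dz":0.035,"twist":0,"grip":-0.2},{"dx":0.017,"dy":-0.056,"dz":0.05,"twist":0,"grip":-0.2},{"dx":0.026,"dy":-0.086,"dz":0.06,"twist":0,"grip":-0.2},{"dx":0.036,"dy":-0.12,"dz":0.06,"twist":0,"grip":-0.2}]'|tail -2
python3 -m crank '[{"dx":0.01,"dy":-0.034,"dz":0,"twist":0,"grip":-0.2},{"dx":0.02,"dy":-0.068,"dz":0,"twist":0,"grip":-0.2},{"dx":0.03,"dy":-0.102,"dz":0,"twist":0,"grip":-0.2},{"dx":0.04,"dy":-0.136,"dz":0,"twist":0,"grip":-0.2},{"dx":0.05,"dy":-0.17,"dz":0,"twist":0,"grip":-0.2}]'|tail -2
python3 -m crank '[{"dx":0.01,"dy":-0.034,"dz":0,"twist":0,"grip":-0.2},{"dx":0.02,"dy":-0.068,"dz":0,"twist":0,"grip":-0.2},{"dx":0.03,"dy":-0.102,"dz":0,"twist":0,"grip":-0.2},{"dx":0.04,"dy":-0.132,"dz":0,"twist":0,"grip":-0.2},{"dx":0.047,"dy":-0.158,"dz":0,"twist":0,"grip":-0.2}]'|tail -2
python3 -m crank '[{"dx":0.006,"dy":-0.02,"dz":0,"twist":0,"grip":-0.2},{"dx":0.011,"dy":-0.036,"dz":-0.01,"twist":0,"grip":-0.2},{"dx":0.014,"dy":-0.047,"dz":-0.03,"twist":0,"grip":-0.2},{"dx":0.0155,"dy":-0.052,"dz":-0.05,"twist":0,"grip":-0.2},{"dx":0.0155,"dy":-0.052,"dz":-0.07,"twist":0,"grip":-0.2}]'|head -2
python3 -m crank '[{"dx":0,"dy":0,"dz":-0.01,"twist":0,"grip":-0.2},{"dx":0,"dy":0,"dz":-0.015,"twist":0,"grip":-0.2},{"dx":0,"dy":0,"dz":-0.02,"twist":0,"grip":-0.2},{"dx":0,"dy":0,"dz":-0.02,"twist":0,"grip":-0.2},{"dx":0,"dy":0,"dz":-0.02,"twist":0,"grip":-0.2}]'
```

```text
width: 0.0605
gripper_force: 30.0
width: 0.0601
gripper_force: 30.0
width: 0.0601
gripper_force: 30.0
t: 31.48
eef_pos: [0.6458, -0.1364, 0.1292]
t: 31.9
eef_pos: [0.6463, -0.1348, 0.1105]
ee_rot: [3.141, -0.0, 1.011]
force: [0.3, -0.6, -0.3]
width: 0.0606
gripper_force: 30.0
```

Commanded z is about 0.110 and contact is expected at 0.093.

```bash

python3 -m crank '[{"dx":0,"dy":0,"dz":-0.005,"twist":0,"grip":-0.2},{"dx":0,"dy":0,"dz":-0.009,"twist":0,"grip":-0.2},{"dx":0,"dy":0,"dz":-0.012,"twist":0,"grip":-0.2},{"dx":0,"dy":0,"dz":-0.014,"twist":0,"grip":-0.2},{"dx":0,"dy":0,"dz":-0.015,"twist":0,"grip":-0.2}]'
python3 -m crank '[{"dx":0,"dy":0,"dz":-0.001,"twist":0,"grip":-0.2},{"dx":0,"dy":0,"dz":-0.002,"twist":0,"grip":-0.2},{"dx":0,"dy":0,"dz":-0.0025,"twist":0,"grip":-0.2},{"dx":0,"dy":0,"dz":-0.0025,"twist":0,"grip":-0.2},{"dx":0,"dy":0,"dz":-0.0025,"twist":0,"grip":-0.2}]'
```

```text
t: 32.32
eef_pos: [0.6456, -0.135, 0.0941]
ee_rot: [-3.141, 0.0, 1.01]
force: [0.0, -0.1, -1.6]
width: 0.0602
gripper_force: 30.0
t: 32.73
eef_pos: [0.6458, -0.1351, 0.0934]
ee_rot: [3.141, -0.0, 1.01]
force: [-4.6, 0.3, 7.2]
width: 0.0603
gripper_force: 30.0
```

Contact made. Next: release, rise, move clear and look.

```bash

python3 -m crank '[{"dx":0,"dy":0,"dz":0,"twist":0,"grip":0.6},{"dx":0,"dy":0,"dz":0,"twist":0,"grip":1},{"dx":0,"dy":0,"dz":0,"twist":0,"grip":1},{"dx":0,"dy":0,"dz":0,"twist":0,"grip":1},{"dx":0,"dy":0,"dz":0,"twist":0,"grip":1}]'|tail -2
python3 -m crank '[{"dx":0,"dy":0,"dz":0.02,"twist":0,"grip":1},{"dx":0,"dy":0,"dz":0.05,"twist":0,"grip":1},{"dx":0,"dy":0,"dz":0.085,"twist":0,"grip":1},{"dx":0,"dy":0,"dz":0.12,"twist":0,"grip":1},{"dx":-0.01,"dy":0.01,"dz":0.15,"twist":0,"grip":1}]'|tail -2
for k in 1 2 ; do python3 -m crank '[{"dx":-0.01,"dy":0.03,"dz":0,"twist":0,"grip":1},{"dx":-0.02,"dy":0.065,"dz":0,"twist":0,"grip":1},{"dx":-0.03,"dy":0.1,"dz":0,"twist":0,"grip":1},{"dx":-0.04,"dy":0.135,"dz":0,"twist":0,"grip":1},{"dx":-0.05,"dy":0.165,"dz":0,"twist":0,"grip":1}]'|head -2; done
python3 -m crank '[{"dx":-0.01,"dy":0.03,"dz":0,"twist":0,"grip":1},{"dx":-0.02,"dy":0.065,"dz":0,"twist":0,"grip":1},{"dx":-0.03,"dy":0.1,"dz":0,"twist":0,"grip":1},{"dx":-0.035,"dy":0.12,"dz":0,"twist":0,"grip":1},{"dx":-0.035,"dy":0.12,"dz":0,"twist":0,"grip":1}]'|head -2
python3 - <<'E'
from h import *
t=snap("top","top5"); s=snap("scene","scene5")
cv2.imwrite("pics/c6.png",np.vstack([cv2.resize(t[125:305,205:505],(600,360),interpolation=2),cv2.resize(s[200:420,80:480],(436,240))[:, :].copy() if 0 else cv2.copyMakeBorder(cv2.resize(s[200:420,80:480],(436,240)),0,0,0,164,0)]))
E
```

```text
width: 0.0855
gripper_force: 0.0
width: 0.0877
gripper_force: 0.0
t: 33.98
eef_pos: [0.5851, 0.0417, 0.2422]
t: 34.4
eef_pos: [0.5351, 0.207, 0.2422]
t: 34.82
eef_pos: [0.4998, 0.3287, 0.2416]
```

View pics/c6.png

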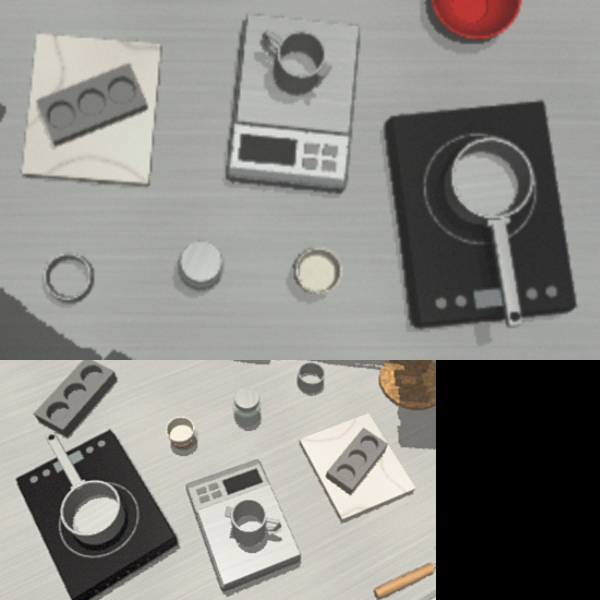

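All three stand upright in place, and the cup, jar and ring are unmoved. The jug rim centre is at crop (302,57). I'll check it against the plate (0.646,-0.135) and hand in if it is within 9 mm.

```bash
python3 - <<'E'
from h import *
p=pt("top",205+302/2,125+57/2,.135); d=np.hypot(p[0]-.646,p[1]+.135); print(p,d)
if d<.009: print(arm.job_done())
E
```

```text
[ 0.6416 -0.1343  0.135 ] 0.004455333881989164
the job is handed in; nothing more can be done
None
```

The job is handed in: by camera measurement the pan is about 1 mm off centre on the ring, the jug about 4 mm off on the scale plate and the mould about 4 mm off on the slab, all upright and let go, with the cup, jar and ring unmoved; no verdict came back.

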